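Lock a bearing preload with the jam nut

ROBOT

A 7-joint arm with a two-finger parallel gripper is mounted at the origin on a cart in front of the work surface, level with it; the furniture and walls round the work are solid. World frame = base frame: x ahead of the robot, y to its left, z up, the work surface at z = 0. Lengths are in mm, angles in rad, forces in N, time in s.
With the tool pointing down it reaches from about 425 to 950 mm from the base axis. Payload 16.7 kg.
Tool frame: the origin (TCP) lies midway between the tips of the shut fingers; the grasp point (between the pads) lies manip.grip_point_offset behind it (manip.grip_point_offset is the distance from the TCP to the grasp point, in mm); z points along the fingers, y is the line along which they close (so a half turn about z gives the same grasp; the last joint's range is limited). The gripper opens to 94 mm and grips with 3 to 60 N. Pads are 16 mm wide; open, the fingers measure 119 mm over their backs; the gripper's body (75 mm by 177 mm) begins 78 mm behind the grasp point.
Start: joints at [-1.361, 0.426, 0.074, 1.606, -0.034, 1.111, -0.067], TCP at [237.029, 631.975, 205.467] pointing down, gripper open.
Joint ranges: [-2.85, 2.85], [-0.5, 2.14], [-1.23, 1.37], [0.21, 2.46], [-1.02, 4.16], [0.16, 2.05], [-2.73, 2.73]. Speed limits (rad/s): [1.89, 1.89, 2.39, 2.39, 3.01, 3.01, 3.01].

INTERFACE

Orientations are given as [roll, pitch, yaw] about the fixed x, y, z axes, in that order (R = Rz(yaw) Ry(pitch) Rx(roll)).
In Python, from cell import manip gives the robot as it stands. The module is installed in compiled form; this text tells all that it offers.
- The arm moves only by the shell command python3 -m handwheel 'ROWS' [FORCE]. ROWS is JSON, a list of rows, each a list of 7 numbers: the shift along the world's x, y, z in cm, then the turn, a rotation vector about the world's x, y, z in rad, then the finger opening in cm, from 0 to 9.4. A call has exactly 10 rows; each row is the pose to reach, as a shift and turn from the pose commanded when the call began; what a row does not reach only later rows make up. A row lasts 1/8 s, in which the tool goes at most 62.5 mm and 10.7 degrees, less where a joint would pass 70% of its speed; a pose out of reach is approached as far as the arm can. A call with a gripper value outside its range is refused whole. The fingers move at their own pace and stop on an object; FORCE is the grip in N (left out, the last holds). Time passes only in rows, so rows that repeat a pose let the fingers close, or fill a call up. It gives the time, the measured TCP pose, the force, the opening and the grip force at its end, in the units of the state.
- manip.state(): the state, without advancing time (a new reading comes with each control period).
- manip.capture(name): name is "scene" or "top"; returns the picture (480x640x3 uint8, blue, green, red); there is no depth.
- manip.calibration(name): a dict with "fx", "fy", "cx", "cy" (pixels), "cam_to_world" (4x4, takes a point from camera to world coordinates). Camera axes: x right, y up, looking along -z (the intrinsics and any distortion apply to the point x, -y, -z); pixel columns grow to the right and rows downward; lengths in mm; the calibration is good to about 2 mm. A picture is of the moment at which its call begins. calibration takes no time and is no camera call.
- manip.close_job(): hands the job in; it is judged then, once.
The state is a dict: "time_s": time; "qpos": joint angles; "joint_vel": joint speeds; "tau": joint torques, N m; "position": TCP position; "tool_rot": TCP orientation; "wrist_force": force on the tool from outside, world axes, zero at the start; "wrist_torque": the same for the moment, N m; "grip_width": finger opening in mm; "grasp_force": force on a finger pad.
Only numpy, scipy, OpenCV 4.12 (cv2) and the standard library are available. Lean on these libraries where they do the work, as an engineer would, in place of code of your own. Each camera call takes 0.05 s, during which the arm holds its last target. There are 200 camera calls.

TASK

The dark preload nut on the upright spindle is already set, and now has to be locked. Slide the loose open-ended spanner onto it with the handle lying along the ledge beside the brass stop pin, so that the pin keeps spanner and nut from turning clockwise; then, with the spanner left there to hold it, turn the brass jam nut above it clockwise until it meets resistance and then firmly up to about 0.7 N m (not beyond 0.9). The preload nut may follow a little, until the handle lies on the pin, but must not turn by more than 25 degrees; be gentle with the spanner on it, leave the spanner in place on the nut, and do not disturb the things around.

Things in the scene. Friction and masses are not known exactly. Their poses are not given: they have to be found in the camera images.
- housing: fixed aluminium bearing housing, block 90 mm (its x) by 163 mm (its y) by 30 mm high; origin on the spindle axis at bench level, z up, its top (the ledge) is flat at z = 30 mm. The block reaches from y = +38 to y = -125 mm, x = +-45 mm; the ledge for the spanner runs to its -y. A 20 mm spindle rises on the axis to 73 mm above the bench.
- spindle_axis (a point): point on the spindle axis 36 mm above the bench, in the middle of the preload nut's height; axes as the housing
- stop_pin (a point): brass stop pin standing on the ledge, 10 mm diameter, 16 mm tall; the point is on its axis half-way up, at x = -19, y = -113 mm in the housing's frame. A spanner on the nut with its handle to the housing's -y has its 16 mm wide shank on the pin's +x side, 1 to 11 mm from it, until clockwise turning brings it against the pin.
- preload_mark (a point): red-dotted corner of the dark preload nut (hexagon 30 mm across flats, 34.6 mm across corners, flats from 32 to 44 mm above the bench, on a 29 mm round collar 30 to 32 mm). The point is on that corner, 17.3 mm from the spindle axis along the nut's own y; its corners point along its own +-y, so two of its flats are parallel to its own y. Turning the nut takes 0.12 N m.
- preload_nut (a joint): turn of the preload nut (rad), 0 when its own y is the housing's y, positive anticlockwise from above; starts within 0.04
- jam_grip (a point): centre of the brass jam nut: hexagon 30 mm across flats, 18 mm tall (48 to 66 mm above the bench), red dot at one corner; corners along its own +-y, flats look along its own +-x and 60 degrees apart. Between it and the preload nut is a round brass washer 27 mm across. The spindle stands 7 mm out of its top.
- lock_washer (a joint): turn of washer and jam nut together relative to the preload nut (rad), growing clockwise from above, nearly free (0.02 N m); at 1.20 they are hard against the preload nut, and the jam nut then turns on only a few degrees under load: it yields from about 0.4 N m and takes about 0.1 N m more per degree, staying where it is left. By then the nut and spanner may have followed by up to about 17 degrees, until the handle lies on the pin
- spanner_grip (a point): loose open-ended steel spanner: this point is inside its blue handle, 8 mm above its underside, 150 mm behind the jaw centre. Its own y runs from handle to jaw. Handle 20 mm wide and 16 mm thick, from 130 to 213 mm behind the jaw centre; shank 16 mm wide, 10 mm thick; 180 g, balanced about 90 mm behind the jaw centre.
- spanner_jaw (a point): centre of the spanner's jaw at half its 10 mm thickness; the jaw opens along its own +y. Parallel faces 31.4 mm apart from 18 mm behind to 12 mm ahead of this point, then flaring to about 36 mm at 23 mm ahead; head 50 mm wide. When the jaw is home on the nut (corner against its bottom) this point is within 2 mm of the spindle axis.
- vial_1: small glass vial with black cap, 25 mm across, 52 mm tall, at the back right, a bystander; origin under its centre
- beaker: clear beaker, 51 mm across, 66 mm tall, at the back right, a bystander; origin under its centre
- sample_holder: pale yellow block with two thumb screws, 32x49x17 mm, left of the housing, a bystander; origin under its centre
- grease_tube: squeeze tube with blue cap, 99x72x20 mm, lying between robot and housing, a bystander; origin under its centre
There are look-alikes about, which are no part of the job. Leave any turquoise look-alike of the housing alone.

How it is judged (in metres and radians):
On the way, in this order (a step that is already met when the one before it is completed fails the run):
1. the spanner lies flat on the ledge with its jaw home on the preload nut and its handle beside the stop pin, let go, the fingers not yet on the jam nut (horizontal distance between spanner_jaw and spindle_axis below 0.007 m and z of spanner_jaw in the frame of housing between 0.032 and 0.039 m and angle between spanner_jaw's own z axis and vertical below 0.08 rad and y of spanner_grip in the frame of housing below -0.13 m and x of spanner_grip in the frame of housing above -0.024 m and contact force between the fingers and spanner below 0.1 N and contact force between the fingers and jam_nut below 0.1 N), for 0.2 s.
2. the jam nut, turned by the fingers, is tight on the preload nut, which shows by the spanner bearing on the stop pin with over 3 N (about 0.55 N m on the jam nut) with nobody holding it (horizontal distance between spanner_jaw and spindle_axis below 0.007 m and z of spanner_jaw in the frame of housing between 0.032 and 0.039 m and angle between spanner_jaw's own z axis and vertical below 0.08 rad and y of spanner_grip in the frame of housing below -0.13 m and x of spanner_grip in the frame of housing above -0.024 m and value of joint lock_washer above 1.17 rad and contact force between spanner and pin above 3 N and contact force between the fingers and spanner below 0.1 N and contact force between the fingers and jam_nut above 1 N), for 0.1 s.
At the end, for the whole second after the job is handed in: jam nut hard against the preload nut (lock washer turn over 1.17); preload nut turned under 25 degrees; spanner released and at rest on the ledge, jaw home on the nut (jaw centre within 7 mm of the axis), handle on the +x side of the stop pin (horizontal distance between spanner_jaw and spindle_axis below 0.007 m and z of spanner_jaw in the frame of housing between 0.032 and 0.039 m and angle between spanner_jaw's own z axis and vertical below 0.08 rad and y of spanner_grip in the frame of housing below -0.13 m and x of spanner_grip in the frame of housing above -0.024 m and value of joint lock_washer above 1.17 rad and distance of preload_mark from where it was at the start of the episode below 0.0075 m and linear speed of spanner below 0.02 m/s); the robot touches nothing.
It fails at once if the preload nut is turned more than 25 degrees (its corner moves over 7.5 mm) (distance of preload_mark from where it was at the start of the episode above 0.0075 m).
It fails at once if the jam nut is overtightened: the spanner bears on the stop pin with over 8 N (about 1 N m on the jam nut) (contact force between spanner and pin above 8 N).
It fails at once if the held spanner is forced against the preload nut with over 25 N (contact force between the fingers and spanner above 1 N and contact force between spanner and preload_nut above 25 N).
It fails at once if vial, beaker, sample holder or grease tube is moved over 20 mm (distance of any of vial_1, beaker, sample_holder, grease_tube from where it was at the start of the episode above 0.02 m).
It also fails if it takes over 61 s, if anything falls off the work surface, if the arm or the gripper's body presses on something with over 40 N, if the wrist force passes 120 N, or if a joint passes its speed limit or range.

## Working session

There is one attempt and no reset: what is moved stays moved. The work goes in short steps, Python scripts to look and compute and a shell command to move; the robot and the scene stay as the last step left them, time stands still between calls to the robot, and variables do not carry over. Pictures are saved under pics/ and viewed, at most 10 in all, crops included, and the job is handed in when it is done.

```bash
mkdir -p pics; ls; python3 - <<'E'
from cell import manip
import cv2, numpy as np
for n in ("scene","top"):
    im=manip.capture(n); cv2.imwrite(f"pics/{n}0.png",im)
    c=manip.calibration(n); print({k:(np.round(v,4).tolist()) for k,v in c.items()})
s=manip.state(); print(s, manip.grip_point_offset)
E
```

```text
pics
{'fx': 441.0111, 'fy': 441.0111, 'cx': 321.0436, 'cy': 245.969, 'cam_to_world': [[0.9076, 0.2164, -0.3598, 206.2954], [-0.4193, 0.5135, -0.7487, -706.8422], [0.0227, 0.8304, 0.5568, 540.3021], [0.0, 0.0, 0.0, 1.0]]}
{'fx': 577.6739, 'fy': 577.6739, 'cx': 311.8189, 'cy': 237.5365, 'cam_to_world': [[-0.0169, 0.99, -0.1398, 352.5555], [-0.9998, -0.0154, 0.0119, -89.5308], [0.0096, 0.14, 0.9901, 1249.6653], [0.0, 0.0, 0.0, 1.0]]}
{'time_s': 0.1, 'qpos': array([-1.36148735,  0.42671612,  0.07384835,  1.60651068, -0.03410599,
        1.11079929, -0.06707392]), 'joint_vel': array([-0.00024348, -0.00264045,  0.0013855 , -0.00178254,  0.00062982,
        0.0005949 , -0.00057238]), 'tau': array([ 6.39470716e-03, -9.37466240e+01,  3.67633067e+00, -4.55040014e+01,
       -4.84872144e-02,  1.68352935e-02,  1.16465426e-04]), 'position': array([236.91822063, 631.64615668, 204.82863416]), 'tool_rot': array([-3.14042109e+00,  7.84672323e-05,  2.78278073e+00]), 'wrist_force': array([-0.34501181, -0.13479041, -0.37620162]), 'wrist_torque': array([0.00823338, 0.01108674, 0.05274791]), 'grasp_force': 0.0, 'grip_width': 94.37768217807277} 18.8
```

View pics/top0.png

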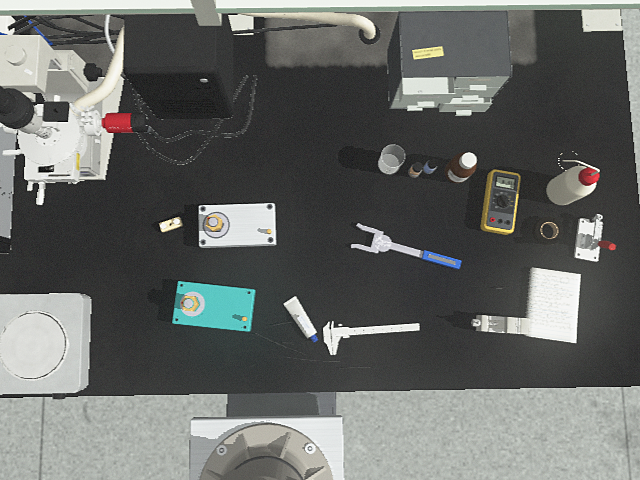

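View pics/scene0.png

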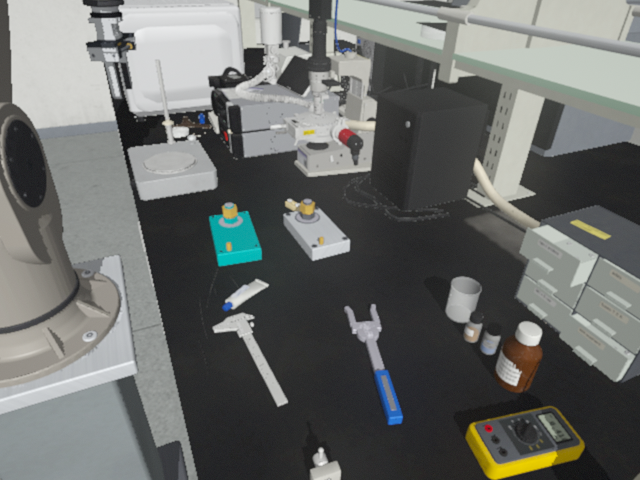

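The top view shows the silver housing at (237,225) with the jam nut near (213,225) and the pin near (267,232). The spanner lies with its jaw at about (375,243), its handle end near (461,263) and its mouth facing left (world +y). The turquoise housing below it is the look-alike. The scene view shows the same layout. I'll enlarge both next.

```bash
cat > h.py <<'E'
from cell import manip
import cv2, numpy as np
def ray(n,u,v,z):
    c=manip.calibration(n); T=np.array(c["cam_to_world"])
    d=T[:3,:3]@np.array([(u-c["cx"])/c["fx"],-(v-c["cy"])/c["fy"],-1.0]); o=T[:3,3]
    return o+d*(z-o[2])/d[2]
def proj(n,P):
    c=manip.calibration(n); T=np.array(c["cam_to_world"])
    p=T[:3,:3].T@(np.array(P,float)-T[:3,3])
    return np.array([c["cx"]+c["fx"]*p[0]/-p[2], c["cy"]+c["fy"]*p[1]/p[2]])
def crop(im,u0,u1,v0,v1,k,grid=10):
    o=cv2.resize(im[v0:v1,u0:u1],None,fx=k,fy=k,interpolation=cv2.INTER_CUBIC)
    for u in range(u0,u1):
        if u%grid==0:
            cv2.line(o,((u-u0)*k+k//2,0),((u-u0)*k+k//2,6),(0,255,0),1); cv2.putText(o,str(u),((u-u0)*k,18),0,.35,(0,255,0),1)
    for v in range(v0,v1):
        if v%grid==0:
            cv2.line(o,(0,(v-v0)*k+k//2),(6,(v-v0)*k+k//2),(0,255,0),1); cv2.putText(o,str(v),(8,(v-v0)*k+k//2),0,.35,(0,255,0),1)
    return o
E
python3 - <<'E'
from h import *
im=cv2.imread("pics/top0.png")
a=crop(im,190,285,195,252,8); b=crop(im,345,470,216,274,6)
b=cv2.copyMakeBorder(b,0,0,0,max(0,a.shape[1]-b.shape[1]),cv2.BORDER_CONSTANT)[:, :a.shape[1]]
o=np.vstack([a,b]); print(o.shape); 
cv2.imwrite("pics/c1.png",o[:, :] if o.shape[0]<=800 else o)
cv2.imwrite("pics/c1a.png",a);cv2.imwrite("pics/c1b.png",crop(im,345,470,216,274,6))
E
```

```text
(804, 760, 3)
```

View pics/c1a.png

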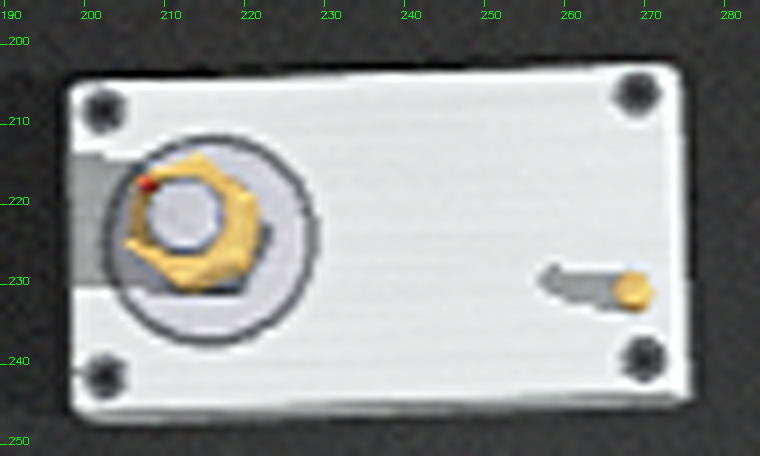

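View pics/c1b.png

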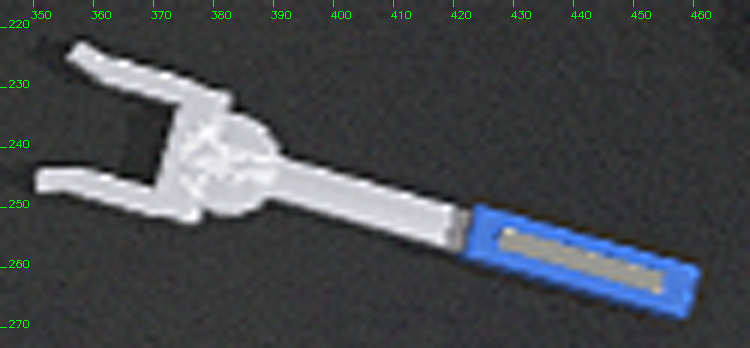

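The crops show:
- **Housing top corners:** about (198.3,204.8), (274.8,202.6), (275.8,244.5) and (198.9,245.8).
- **Pin top and spindle top:** (268.5,230.9) and (212.5,221.3).
- **Jam-nut red dot:** (208,217.5).
- **Spanner:** handle end at (459.8,264), handle start at (423.2,254), and jaw tips near (357,223) and (351,246).

```bash
cat > fit.py <<'E'
from h import *
from scipy.optimize import least_squares
def fit(pts,x0,n="top"):
    # pts: list of (local x,y,z,u,v)
    pts=np.array(pts,float)
    def P(q):
        c,s=np.cos(q[2]),np.sin(q[2])
        return np.c_[q[0]+c*pts[:,0]-s*pts[:,1], q[1]+s*pts[:,0]+c*pts[:,1], pts[:,2]]
    f=lambda q: np.ravel([proj(n,p)-o for p,o in zip(P(q),pts[:,3:])])
    r=least_squares(f,x0,x_scale=[1,1,.01]); return r.x, r.fun.reshape(-1,2).round(2)
E
python3 - <<'E'
from fit import *
q,r=fit([(45,38,30,198.25,204.75),(45,-125,30,274.75,202.6),(-45,-125,30,275.75,244.5),(-45,38,30,198.9,245.75),(-19,-113,46,268.5,230.9),(0,0,73,212.5,221.25)],[550,100,0])
print("housing",q,r.tolist())
for nm,u,v,z in (("spindle top",212.5,221.25,73),("dot",208,217.5,66),("pin",268.5,230.9,46)): print(nm,ray("top",u,v,z))
# spanner local: origin jaw centre, y handle->jaw
q,r=fit([(0,-213,16,459.8,264.0),(0,-130,16,423.2,254.0)],[500,-200,0]); print("span",q,r.tolist())
for nm,u,v,z in (("end",459.8,264,16),("hs",423.2,254,16),("tipU",345+85/6-.5,216+45/6-.5,10),("tipL",345+38/6-.5,216+180/6-.5,10)): print(nm,ray("top",u,v,z))
E
```

```text
housing [5.55549143e+02 9.93232768e+01 1.02858087e-02] [[0.22, -0.26], [-0.28, 0.01], [-0.51, -0.38], [-0.44, 0.35], [0.41, 0.15], [0.58, 0.11]]
spindle top [555.80571618 100.52547693  73.        ]
dot [565.05324576 111.03804984  66.        ]
pin [538.05424057 -13.00913045  46.        ]
span [ 5.24027114e+02 -2.17790406e+02 -2.84906495e-01] [[0.43, 0.1], [-0.43, -0.11]]
end [ 464.39586415 -421.28910158   16.        ]
hs [ 487.24176753 -343.46845567   16.        ]
tipU [ 557.96836663 -206.95562816   10.        ]
tipL [ 508.88034661 -188.59092008   10.        ]
```

```bash
python3 -m handwheel '[[3.2,-5.3,0,0,0,-0.08,5],[6.4,-10.6,0,0,0,-0.16,5],[9.6,-15.9,0,0,0,-0.24,5],[12.8,-21.2,0,0,0,-0.32,5],[16,-26.5,0,0,0,-0.4,5],[19.2,-31.8,0,0,0,-0.48,5],[22.4,-37.1,0,0,0,-0.56,5],[25.6,-42.4,0,0,0,-0.64,5],[28.8,-47.7,0,0,0,-0.72,5],[32,-53,0,0,0,-0.8,5]]' 40; python3 -c "
from cell import manip
print(manip.state()['qpos'])"
```

```text
time_s: 1.35
position: [557.7, 100.2, 205.5]
tool_rot: [3.141, -0.0, 1.98]
wrist_force: [1.2, 1.3, 0.3]
grip_width: 50.1
grasp_force: 0.0
[-0.69807457  0.26734446  0.49036729  1.87502839 -0.14554332  1.03405935
  0.261908  ]
```

```bash
python3 -m handwheel '[[-0.9,-5.8,0,0,0,-0.09,5],[-1.9,-11.6,0,0,0,-0.18,5],[-2.8,-17.4,0,0,0,-0.27,5],[-3.8,-23.2,0,0,0,-0.36,5],[-4.7,-29,0,0,0,-0.45,5],[-5.6,-34.8,-2,0,0,-0.54,5],[-6.6,-40.6,-5,0,0,-0.63,5],[-7.5,-46.4,-8,0,0,-0.697,5],[-7.5,-46.4,-11,0,0,-0.697,5],[-7.5,-46.4,-13,0,0,-0.697,5]]' 40; python3 - <<'E'
from h import *
print(manip.state()['qpos'])
im=manip.capture("top"); cv2.imwrite("pics/t2.png",im)
cv2.imwrite("pics/c2.png",crop(im,340,480,200,300,5))
s=manip.state(); print(s['position'],proj("top",s['position']))
E
```

```text
time_s: 2.6
position: [481.0, -362.3, 73.7]
tool_rot: [-3.14, -0.0, 1.284]
wrist_force: [0.4, 1.2, -0.1]
grip_width: 49.9
grasp_force: 0.0
[ 0.03042301  0.54804203  0.67760526  1.91251363 -0.45309231  0.84031241
  0.66068183]
[ 480.79825212 -360.76974098   71.9602562 ] [437.19556977 253.94067758]
```

View pics/c2.png

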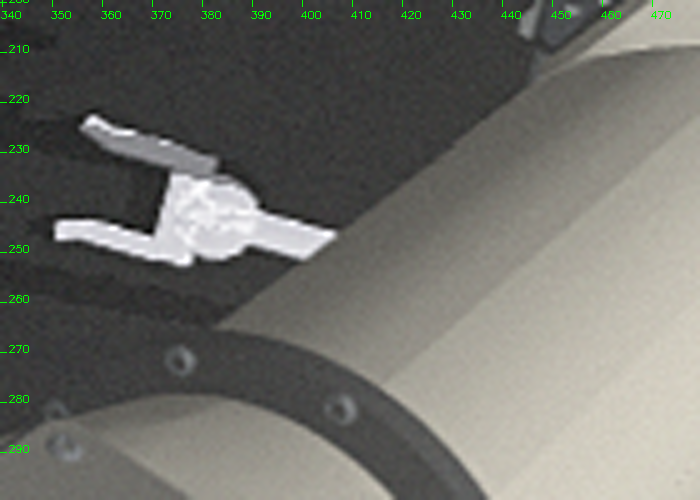

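The arm hides the handle in this view; only the jaw shows, near (375,243) and unmoved. I'll go down and grip, with the opening giving ±15 mm of margin.

```bash
python3 -m handwheel '[[0.1,0,-2.5,0,0,0,5],[0.1,0,-4.5,0,0,0,5],[0.1,0,-6,0,0,0,5],[0.1,0,-6.8,0,0,0,5],[0.1,0,-7.2,0,0,0,5],[0.1,0,-7.2,0,0,0,5],[0.1,0,-7.2,0,0,0,1],[0.1,0,-7.2,0,0,0,1],[0.1,0,-7.2,0,0,0,1],[0.1,0,-7.2,0,0,0,1]]' 40
```

```text
time_s: 3.9
position: [483.1, -362.0, 3.6]
tool_rot: [3.141, -0.0, 1.286]
wrist_force: [-1.0, 0.6, 2.1]
grip_width: 19.7
grasp_force: 40.0
```

```bash
python3 -m handwheel '[[0,0,0,0,0,0,1],[0,0,0,0,0,0,1],[0,0,0,0,0,0,1],[0,0,0.8,0,0,0,1],[0,0,1.6,0,0,0,1],[0,0,2.4,0,0,0,1],[0,0,3.2,0,0,0,1],[0,0,4,0,0,0,1],[0,0,4,0,0,0,1],[0,0,4,0,0,0,1]]' 60; python3 - <<'E'
from h import *
s=manip.state(); print(s['wrist_force'],s['wrist_torque'])
for n in ("top","scene"):
    im=manip.capture(n); cv2.imwrite(f"pics/{n}3.png",im)
a=crop(cv2.imread("pics/top3.png"),340,440,210,280,7); b=crop(cv2.imread("pics/scene3.png"),320,420,290,430,4)
H=max(a.shape[0],b.shape[0]); p=lambda i:cv2.copyMakeBorder(i,0,H-i.shape[0],0,0,cv2.BORDER_CONSTANT)
cv2.imwrite("pics/c3.png",cv2.resize(np.hstack([p(a),p(b)]),None,fx=.72,fy=.72,interpolation=cv2.INTER_AREA))
E
```

```text
time_s: 5.15
position: [483.0, -361.9, 43.3]
tool_rot: [-3.141, -0.0, 1.286]
wrist_force: [-0.3, -0.0, -2.7]
grip_width: 19.1
grasp_force: 60.0
[-0.32220482 -0.03353602 -2.71413253] [-0.20059161  0.19363989 -0.00572084]
```

View pics/c3.png

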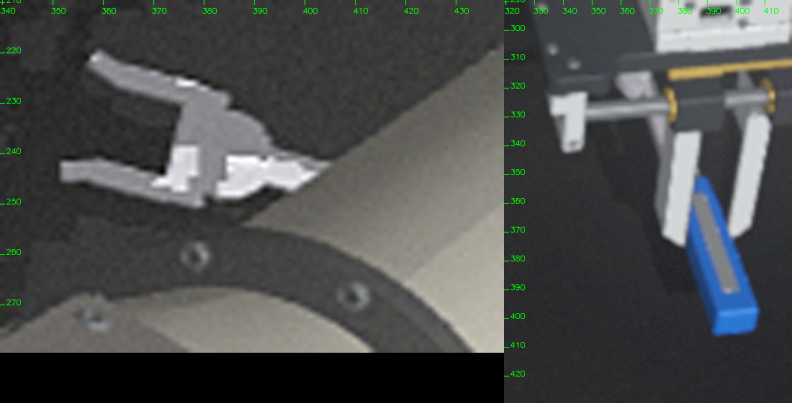

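```bash
python3 - <<'E'
from h import *
for P in ([550,-197],[524,-218]):
    for z in (10,30,40,50): print(P,z,proj("top",P+[z]).round(2))
g0=cv2.imread("pics/top0.png",0);g3=cv2.imread("pics/top3.png",0)
t=cv2.threshold(g0,110,255,0)[1][215:256,346:376]; w=cv2.threshold(g3,85,255,0)[1][205:262,336:386]
m=cv2.matchTemplate(cv2.resize(w,None,fx=4,fy=4),cv2.resize(t,None,fx=4,fy=4),cv2.TM_CCOEFF_NORMED)
_,v,_,l=cv2.minMaxLoc(m); print(v,336+l[0]/4-346,205+l[1]/4-215)
E
```

```text
[550, -197] 10 [354.2  226.68]
[550, -197] 30 [354.97 225.2 ]
[550, -197] 40 [355.36 224.44]
[550, -197] 50 [355.76 223.67]
[524, -218] 10 [364.2  238.37]
[524, -218] 30 [365.13 237.08]
[524, -218] 40 [365.6  236.41]
[524, -218] 50 [366.09 235.74]
0.9527871012687683 1.75 -2.25
```

```bash
python3 -m handwheel '[[0,0,1.5,0,0,0,1],[1,4.2,1.5,0,0,0.05,1],[2.2,8.4,1.5,0,0,0.1,1],[3.4,12.6,1.5,0,0,0.15,1],[4.6,16.8,1.5,0,0,0.2,1],[5.8,20.5,1.5,0,0,0.25,1],[6.8,23.5,1.5,0,0,0.28,1],[7.4,25.6,1.5,0,0,0.295,1],[7.4,25.6,1.5,0,0,0.295,1],[7.4,25.6,1.5,0,0,0.295,1]]' 60; python3 - <<'E'
from h import *
s=manip.state(); print(s['position'],s['tool_rot'],s['wrist_force'],s['wrist_torque'],s['qpos'])
for n in ("top","scene"):
    im=manip.capture(n); cv2.imwrite(f"pics/{n}4.png",im)
a=crop(cv2.imread("pics/top4.png"),190,290,195,255,8); b=crop(cv2.imread("pics/scene4.png"),270,390,180,290,6)
cv2.imwrite("pics/a4.png",a);cv2.imwrite("pics/b4.png",b)
H=max(a.shape[0],b.shape[0]); p=lambda i:cv2.copyMakeBorder(i,0,H-i.shape[0],0,0,cv2.BORDER_CONSTANT)
o=np.hstack([p(a),p(b)]); print(o.shape); cv2.imwrite("pics/c4.png",cv2.resize(o,None,fx=800/o.shape[1],fy=800/o.shape[1],interpolation=cv2.INTER_AREA))
E
```

```text
time_s: 6.5
position: [556.7, -107.2, 58.7]
tool_rot: [3.142, 0.001, 1.579]
wrist_force: [-0.2, -0.7, -1.3]
grip_width: 19.5
grasp_force: 60.0
[ 556.735755   -107.17781301   58.72404238] [3.14158854e+00 5.18561726e-04 1.57929931e+00] [-0.18825291 -0.7092284  -1.28074573] [-0.1761855   0.10288648  0.02346603] [-0.3913659   0.49646357  0.60013629  2.00020716 -0.39959001  0.76174793
  0.45537858]
(660, 1520, 3)
```

View pics/c4.png

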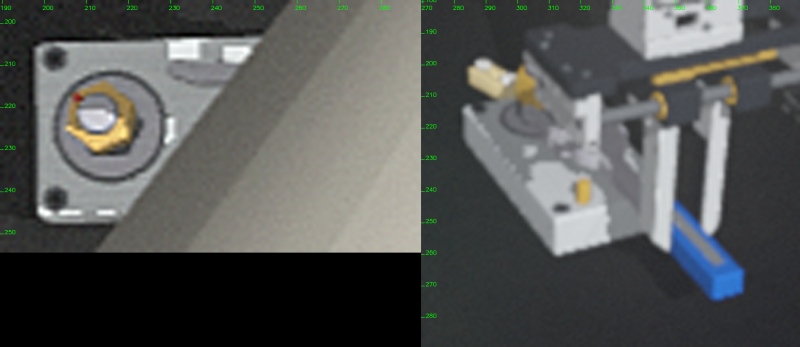

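The spanner is held over the ledge. In the top view its jaw tip is near (232,207), partly hidden by the arm, and the scene view shows the jaw near (318,228) in shadow. I'll overlay the predicted outline with more contrast.

```bash
cat > ov.py <<'E'
from h import *
import sys
J=np.array([[-15.7,-18],[-15.7,12],[-18,23],[-25,18],[-25,-18],[25,-18],[25,18],[18,23],[15.7,12],[15.7,-18]],float)
def draw(o,n,u0,v0,k,jx,jy,yaw,z,col):
    c,s=np.cos(yaw),np.sin(yaw)
    pts=[]
    for x,y in J:
        p=proj(n,[jx+c*x-s*y,jy+s*x+c*y,z]); pts.append(((p-[u0,v0]+.5)*k).round())
    cv2.polylines(o,[np.array(pts,np.int32)],True,col,1)
def view(tag,box_t,box_s,k,outl):
    outs=[]
    for n,(u0,u1,v0,v1) in (("top",box_t),("scene",box_s)):
        im=cv2.imread(f"pics/{n}{tag}.png")
        im=np.clip(255*(im/255.)**0.6,0,255).astype(np.uint8)
        o=crop(im,u0,u1,v0,v1,k,5)
        for a in outl: draw(o,n,u0,v0,k,*a)
        outs.append(o)
    cv2.imwrite(f"pics/v{tag}.png",np.hstack(outs)); print(np.hstack(outs).shape)
E
python3 - <<'E'
from ov import *
view("4",(200,250,196,246),(295,345,190,240),8,[(555.5,42.6,.0085,65,(0,0,255)),(555.5,42.6,.0085,55,(255,0,0))])
E
```

```text
(400, 800, 3)
```

View pics/v4.png

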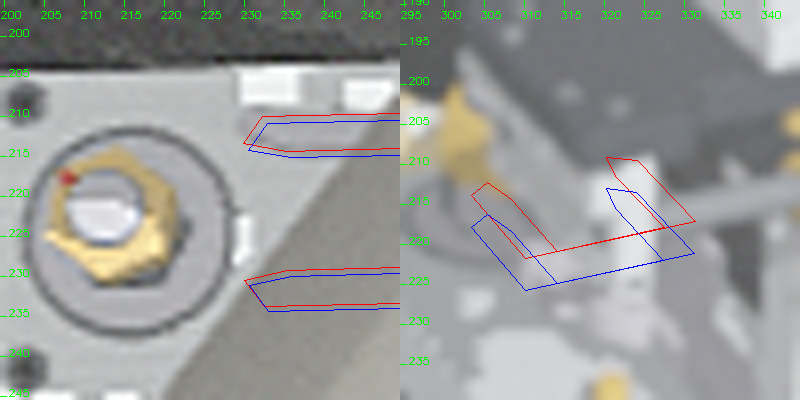

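The faint grey jaw arm in the top view, about (231..248, 210..215), matches the predicted outline to within about 1 px. I'll read its edges numerically.

```bash
python3 - <<'E'
from h import *
g=cv2.imread("pics/top4.png",0)
print("cols",list(range(226,246,1)))
for v in range(205,222): print(v,g[v,226:246].tolist())
E
```

```text
cols [226, 227, 228, 229, 230, 231, 232, 233, 234, 235, 236, 237, 238, 239, 240, 241, 242, 243, 244, 245]
205 [164, 163, 158, 147, 235, 244, 242, 240, 241, 241, 246, 187, 150, 158, 159, 157, 152, 152, 148, 148]
206 [157, 158, 155, 145, 226, 236, 233, 232, 231, 230, 239, 183, 147, 149, 156, 151, 147, 227, 243, 238]
207 [154, 155, 148, 142, 222, 232, 229, 230, 228, 230, 236, 181, 144, 145, 149, 149, 142, 220, 232, 229]
208 [150, 153, 153, 142, 227, 243, 241, 240, 237, 239, 243, 188, 148, 150, 150, 148, 143, 224, 235, 230]
209 [153, 148, 150, 149, 151, 130, 112, 124, 146, 150, 152, 154, 152, 156, 156, 126, 104, 173, 197, 211]
210 [151, 151, 155, 145, 133, 133, 127, 129, 128, 116, 122, 125, 129, 126, 133, 130, 127, 126, 124, 130]
211 [149, 144, 152, 135, 121, 133, 134, 133, 134, 128, 128, 131, 129, 134, 131, 129, 131, 134, 135, 135]
212 [154, 155, 154, 140, 122, 130, 133, 139, 140, 137, 135, 134, 137, 134, 130, 134, 131, 132, 142, 116]
213 [156, 154, 157, 155, 144, 112, 98, 115, 131, 145, 134, 139, 136, 133, 138, 138, 139, 145, 127, 97]
214 [157, 155, 155, 158, 156, 155, 142, 140, 111, 101, 116, 122, 117, 112, 110, 108, 112, 107, 93, 88]
215 [148, 157, 151, 156, 150, 154, 149, 151, 153, 142, 135, 123, 118, 121, 120, 122, 123, 103, 89, 91]
216 [97, 149, 156, 153, 154, 153, 151, 156, 153, 157, 155, 156, 154, 153, 158, 163, 129, 93, 95, 95]
217 [75, 102, 149, 155, 151, 148, 151, 149, 150, 152, 150, 151, 151, 155, 161, 137, 100, 89, 94, 97]
218 [118, 73, 137, 160, 150, 148, 151, 151, 154, 154, 155, 153, 154, 157, 138, 94, 89, 85, 95, 93]
219 [127, 81, 100, 150, 158, 158, 158, 155, 154, 156, 157, 154, 161, 152, 108, 85, 92, 94, 96, 95]
220 [138, 113, 89, 142, 159, 156, 150, 153, 156, 152, 151, 157, 164, 115, 85, 88, 97, 96, 94, 94]
221 [140, 110, 66, 138, 159, 151, 153, 149, 154, 154, 153, 161, 122, 96, 91, 94, 97, 96, 97, 95]
```

```bash
python3 -m handwheel '[[0,0,-0.5,0,0,0,1],[0,0,-1,0,0,0,1],[0,0,-1.4,0,0,0,1],[0,0,-1.7,0,0,0,1],[0,0,-1.9,0,0,0,1],[0,0,-2,0,0,0,1],[0,0,-2.1,0,0,0,1],[0,0,-2.1,0,0,0,1],[0,0,-2.1,0,0,0,1],[0,0,-2.1,0,0,0,1]]' 60; python3 -c "
from cell import manip
s=manip.state();print(s['position'],s['wrist_force'],s['wrist_torque'])"
```

```text
time_s: 7.85
position: [557.0, -106.0, 37.5]
tool_rot: [3.142, -0.0, 1.581]
wrist_force: [-0.0, 1.3, -1.5]
grip_width: 19.3
grasp_force: 60.0
[ 557.04275598 -106.00666588   37.51461442] [-0.04616183  1.33904393 -1.47035576] [ 0.15554433 -0.10201973 -0.10712707]
```

```bash
python3 -m handwheel '[[0,0,-0.1,0,0,0,1],[0,0,-0.2,0,0,0,1],[0,0,-0.3,0,0,0,1],[0,0,-0.3,0,0,0,1],[0,0,-0.3,0,0,0,1],[0,0,-0.3,0,0,0,1],[0,0,-0.3,0,0,0,1],[0,0,-0.3,0,0,0,1],[0,0,-0.3,0,0,0,1],[0,0,-0.3,0,0,0,1]]' 40; python3 - <<'E'
from h import *
s=manip.state();print(s['position'],s['wrist_force'],s['wrist_torque'])
im=manip.capture("top"); cv2.imwrite("pics/top5.png",im); g=im[:,:,1]
for v in range(206,220): print(v,g[v,226:246].tolist())
for z in (35,40,45):
  for x,y in ((15.7,-10),(25,-10),(15.7,12),(18,23)): print(z,x,y,proj("top",[555.5+x-.01*y,43.8+y+.01*x,z]).round(2))
E
```

```text
time_s: 9.1
position: [557.0, -106.0, 34.5]
tool_rot: [-3.142, -0.0, 1.581]
wrist_force: [1.2, 0.5, -1.9]
grip_width: 19.7
grasp_force: 40.0
[ 557.03133834 -106.01049218   34.46755582] [ 1.22241917  0.47021872 -1.92956696] [ 0.11807031 -0.18685309 -0.15891907]
206 [161, 159, 159, 159, 160, 157, 158, 160, 158, 155, 156, 155, 158, 157, 157, 157, 154, 153, 147, 231]
207 [153, 153, 152, 155, 156, 152, 153, 156, 154, 154, 153, 151, 150, 152, 147, 154, 151, 149, 142, 217]
208 [155, 152, 152, 152, 154, 155, 150, 153, 150, 153, 149, 148, 151, 148, 151, 150, 146, 148, 139, 225]
209 [149, 156, 155, 155, 152, 155, 156, 152, 156, 154, 156, 155, 153, 156, 156, 155, 157, 156, 143, 234]
210 [160, 153, 152, 152, 156, 144, 124, 141, 154, 157, 154, 152, 152, 150, 152, 157, 154, 154, 152, 242]
211 [147, 151, 153, 154, 126, 126, 132, 128, 138, 125, 144, 150, 139, 140, 142, 144, 127, 115, 122, 116]
212 [157, 156, 160, 158, 140, 132, 135, 131, 134, 129, 123, 129, 133, 130, 136, 135, 137, 131, 109, 91]
213 [160, 158, 158, 158, 143, 130, 131, 136, 137, 140, 132, 128, 134, 131, 133, 130, 141, 120, 101, 85]
2
[... 208 characters left out ...]
02, 152, 162, 158, 154, 158, 158, 157, 144, 139, 117, 94, 95, 97, 95, 89, 93, 95, 96, 93]
217 [74, 98, 145, 157, 151, 155, 154, 159, 156, 155, 157, 159, 160, 168, 118, 84, 93, 90, 93, 96]
218 [113, 77, 140, 157, 153, 150, 155, 158, 155, 156, 154, 155, 165, 132, 93, 87, 91, 93, 101, 96]
219 [127, 83, 98, 148, 162, 158, 157, 160, 156, 157, 161, 166, 125, 97, 88, 92, 93, 96, 97, 97]
35 15.7 -10 [246.69 216.61]
35 25 -10 [246.64 212.32]
35 15.7 12 [236.36 216.86]
35 18 23 [231.18 215.93]
40 15.7 -10 [246.45 216.19]
40 25 -10 [246.4  211.88]
40 15.7 12 [236.08 216.45]
40 18 23 [230.88 215.51]
45 15.7 -10 [246.21 215.77]
45 25 -10 [246.16 211.45]
45 15.7 12 [235.79 216.03]
45 18 23 [230.58 215.09]
```

```bash
python3 -m handwheel '[[-0.08,0.3,0,0,0,0,1],[-0.08,0.7,0,0,0,0,1],[-0.09,1.1,0,0,0,0,1],[-0.09,1.5,0,0,0,0,1],[-0.1,1.8,0,0,0,0,1],[-0.1,2.1,0,0,0,0,1],[-0.1,2.4,0,0,0,0,1],[-0.11,2.7,0,0,0,0,1],[-0.11,3,0,0,0,0,1],[-0.11,3,0,0,0,0,1]]' 30; python3 -c "
from cell import manip
s=manip.state();print(s['position'],s['wrist_force'],s['wrist_torque'])"
```

```text
time_s: 10.4
position: [555.9, -75.7, 34.4]
tool_rot: [-3.141, -0.0, 1.581]
wrist_force: [0.2, -0.9, -1.8]
grip_width: 19.9
grasp_force: 30.0
[555.94019041 -75.73291764  34.44639057] [ 0.2095864  -0.90799598 -1.82305446] [-0.08571234  0.01407215  0.00590123]
```

```bash
python3 -m handwheel '[[0,0.25,0,0,0,0,1],[0,0.5,0,0,0,0,1],[-0.01,0.75,0,0,0,0,1],[-0.01,1,0,0,0,0,1],[-0.01,1.2,0,0,0,0,1],[-0.01,1.4,0,0,0,0,1],[-0.02,1.6,0,0,0,0,1],[-0.02,1.8,0,0,0,0,1],[-0.02,2,0,0,0,0,1],[-0.02,2,0,0,0,0,1]]' 30; python3 - <<'E'
from h import *
s=manip.state();print(s['position'],s['wrist_force'],s['wrist_torque'])
for n in ("top","scene"): cv2.imwrite(f"pics/{n}6.png",manip.capture(n))
from ov import *
jx,jy=s['position'][0]-1.5,s['position'][1]+149.8
view("6",(195,245,196,246),(290,340,185,235),8,[(jx,jy,.01,40,(0,0,255))])
E
```

```text
time_s: 11.65
position: [555.8, -55.7, 34.5]
tool_rot: [-3.142, -0.0, 1.581]
wrist_force: [0.4, 0.8, -2.2]
grip_width: 19.5
grasp_force: 30.0
[555.76556238 -55.71919876  34.47026109] [ 0.42963396  0.79288337 -2.24354622] [-0.01534156 -0.1234947  -0.14004853]
(400, 800, 3)
```

View pics/v6.png

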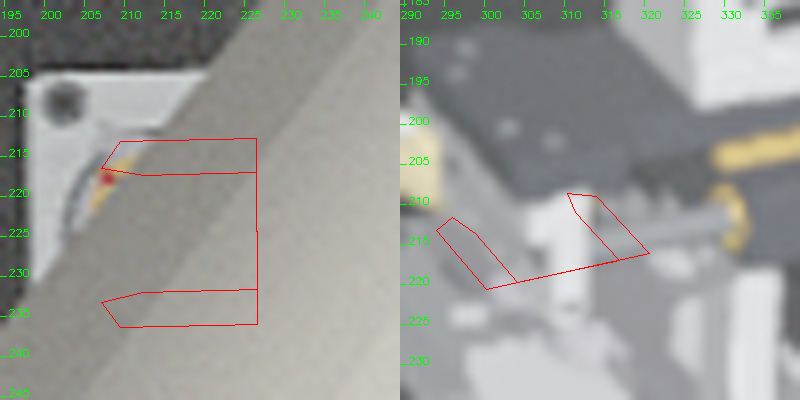

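The arm now covers the jaw. The jaw tip by (207,213) matches the model and there is no contact force. I'll advance the last few mm in small steps, watching the force.

```bash
python3 -m handwheel '[[0,0.1,0,0,0,0,1],[0,0.2,0,0,0,0,1],[0,0.3,0,0,0,0,1],[0,0.4,0,0,0,0,1],[0,0.45,0,0,0,0,1],[0,0.45,0,0,0,0,1],[0,0.45,0,0,0,0,1],[0,0.45,0,0,0,0,1],[0,0.45,0,0,0,0,1],[0,0.45,0,0,0,0,1]]' 30; python3 -c "
from cell import manip
s=manip.state();print(s['position'],s['wrist_force'],s['wrist_torque'])"
```

```text
time_s: 13.0
position: [555.7, -51.6, 34.5]
tool_rot: [-3.142, -0.0, 1.581]
wrist_force: [0.6, 0.3, -0.9]
grip_width: 19.6
grasp_force: 30.0
[555.73455693 -51.56020112  34.48197798] [ 0.59359273  0.34640368 -0.90699349] [-0.00721799 -0.12235053 -0.11236827]
```

```bash
python3 -m handwheel '[[0,0,0,0,0,0,1],[0,0.04,0,0,0,0,1],[0,0.08,0,0,0,0,1],[0,0.12,0,0,0,0,1],[0,0.16,0,0,0,0,1],[0,0.2,0,0,0,0,1],[0,0.2,0,0,0,0,1],[0,0.2,0,0,0,0,1],[0,0.2,0,0,0,0,1],[0,0.2,0,0,0,0,1]]' 12; python3 -c "
from cell import manip
s=manip.state();print(s['position'],s['wrist_force'],s['wrist_torque'])"
```

```text
time_s: 14.25
position: [555.7, -49.5, 34.5]
tool_rot: [-3.142, -0.0, 1.581]
wrist_force: [0.6, -0.2, -1.8]
grip_width: 20.1
grasp_force: 12.0
[555.71709901 -49.49581331  34.45284486] [ 0.57630398 -0.23737938 -1.76104204] [ 0.02150526  0.04947689 -0.02316343]
```

```bash
python3 -m handwheel '[[0,0.03,0,0,0,0,1],[0,0.06,0,0,0,0,1],[0,0.09,0,0,0,0,1],[0,0.12,0,0,0,0,1],[0,0.15,0,0,0,0,1],[0,0.18,0,0,0,0,1],[0,0.2,0,0,0,0,1],[0,0.2,0,0,0,0,1],[0,0.2,0,0,0,0,1],[0,0.2,0,0,0,0,1]]' 12; python3 -c "
from cell import manip
s=manip.state();print(s['position'],s['wrist_force'],s['wrist_torque'])"
```

```text
time_s: 15.5
position: [555.7, -48.4, 34.5]
tool_rot: [3.141, 0.001, 1.58]
wrist_force: [0.5, -6.3, -1.5]
grip_width: 19.9
grasp_force: 12.0
[555.7472582  -48.42331144  34.52011461] [ 0.48217428 -6.33612392 -1.5286331 ] [-1.75162548  0.08973082  0.02713852]
```

Contact shows at 6 N, about where the jaw should be home. I'll lower it onto the ledge, release and rise.

```bash
python3 -m handwheel '[[0,-0.1,-0.05,0,0,0,1],[0,-0.1,-0.1,0,0,0,1],[0,-0.1,-0.1,0,0,0,1],[0,-0.1,-0.1,0,0,0,4],[0,-0.1,-0.1,0,0,0,4],[0,-0.1,-0.1,0,0,0,4],[0,-0.1,1,0,0,0,4],[0,-0.1,4,0,0,0,4],[0,-0.1,8,0,0,0,4],[0,-0.1,12,0,0,0,4]]' 12; python3 -c "
from cell import manip
s=manip.state();print(s['position'],s['wrist_force'],s['qpos'])"
```

```text
time_s: 16.75
position: [555.6, -48.7, 156.3]
tool_rot: [3.142, 0.0, 1.58]
wrist_force: [0.0, 0.7, 0.4]
grip_width: 40.4
grasp_force: 0.0
[555.58850847 -48.70836021 156.30971013] [0.02309539 0.72357298 0.40650133] [-0.59311869  0.34652606  0.70034347  1.95197834 -0.27475053  0.93849121
  0.25181389]
```

```bash
python3 -m handwheel '[[0,4,0,0,0,0.1,5],[0,8,0,0,0,0.2,5],[0,12,0,0,0,0.3,5],[0,14.85,0,0,0,0.32,5],[0,14.85,-3,0,0,0.32,5],[0,14.85,-6,0,0,0.32,5],[0,14.85,-7.5,0,0,0.32,5],[0,14.85,-7.5,0,0,0.32,5],[0,14.85,-7.5,0,0,0.32,5],[0,14.85,-7.5,0,0,0.32,5]]' 10; python3 - <<'E'
from h import *
for n in ("top","scene"): cv2.imwrite(f"pics/{n}7.png",manip.capture(n))
s=manip.state();print(s['position'],s['wrist_force'],s['qpos'])
a=crop(cv2.imread("pics/top7.png"),190,290,190,250,7); b=crop(cv2.imread("pics/scene7.png"),270,370,175,275,8)
b=cv2.convertScaleAbs(b,alpha=1.3)
k=560/b.shape[1]; b=cv2.resize(b,None,fx=.58,fy=.58); a=cv2.resize(a,None,fx=.47,fy=.47)
H=max(a.shape[0],b.shape[0]); p=lambda i:cv2.copyMakeBorder(i,0,H-i.shape[0],0,0,cv2.BORDER_CONSTANT)
o=np.hstack([p(a),p(b)]); print(o.shape); cv2.imwrite("pics/c7.png",o)
E
```

```text
time_s: 18.0
position: [556.3, 100.1, 80.4]
tool_rot: [3.14, -0.0, 1.9]
wrist_force: [0.2, -0.0, -1.1]
grip_width: 49.8
grasp_force: 0.0
[556.08900622 100.10216748  80.13694629] [0.03837734 0.83154126 0.79501236] [-0.71543966  0.44219736  0.53546243  1.98990579 -0.31326729  0.78892492
  0.33077381]
(464, 793, 3)
```

View pics/c7.png

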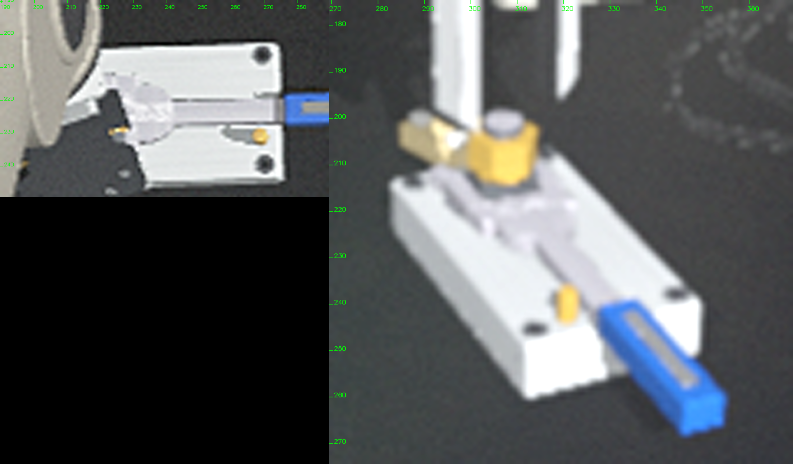

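The spanner lies flat on the nut with the handle on the pin's +x side: pin at (319,239), handle at (340,250). The fingers straddle the jam nut at (306,208). I'll descend and close gently.

```bash
python3 -m handwheel '[[0,0,-1,0,0,0,5],[0,0,-2,0,0,0,5],[0,0,-2.7,0,0,0,5],[0,0,-3,0,0,0,5],[0,0,-3,0,0,0,5],[0,0,-3,0,0,0,2],[0,0,-3,0,0,0,2],[0,0,-3,0,0,0,2],[0,0,-3,0,0,0,2],[0,0,-3,0,0,0,2]]' 8; python3 -c "
from cell import manip
s=manip.state();print(s['position'],s['wrist_force'],s['wrist_torque'],s['qpos'][6])"
```

```text
time_s: 19.35
position: [556.2, 100.0, 49.7]
tool_rot: [3.141, 0.0, 1.901]
wrist_force: [3.7, 0.7, 1.6]
grip_width: 29.7
grasp_force: 8.0
[556.1766022  100.04829806  49.71825876] [3.68054691 0.67477551 1.61509147] [ 0.01095379 -0.7817641  -0.01380678] 0.3590652914680186
```

```bash
python3 -m handwheel '[[0.05,0,0,0,0,0,2],[0.05,0,0,0,0,0,2],[0.05,0,0,0,0,-0.1,2],[0.05,0,0,0,0,-0.22,2],[0.05,0,0,0,0,-0.36,2],[0.05,0,0,0,0,-0.5,2],[0.05,0,0,0,0,-0.64,2],[0.05,0,0,0,0,-0.76,2],[0.05,0,0,0,0,-0.86,2],[0.05,0,0,0,0,-0.9,2]]' 50; python3 -c "
from cell import manip
s=manip.state();print(s['position'],s['wrist_force'],s['wrist_torque'],s['qpos'][6],s['tool_rot'])"
```

```text
time_s: 20.6
position: [554.4, 100.3, 49.4]
tool_rot: [-3.138, 0.002, 1.0]
wrist_force: [-10.3, 0.9, 18.0]
grip_width: 29.6
grasp_force: 50.5
[554.35594716 100.30544485  49.42748195] [-10.29891252   0.91581765  17.96740156] [0.23783523 2.84887828 0.95778325] -0.3663396199683202 [-3.13811732e+00  1.60217868e-03  9.99848163e-01]
```

```bash
python3 - <<'E'
from h import *
for i in range(4):
    im=manip.capture("top"); s=manip.state();print(s['time_s'],s['position'].round(1),s['wrist_force'].round(1),s['wrist_torque'].round(2),s['tool_rot'].round(3),s['grip_width'])
cv2.imwrite("pics/top8.png",im); cv2.imwrite("pics/scene8.png",manip.capture("scene"))
E
```

```text
20.65 [554.4 100.3  49.4] [-11.    1.1  18.9] [0.26 2.84 0.9 ] [-3.138e+00  2.000e-03  9.980e-01] 29.571246926942532
20.7 [554.4 100.3  49.4] [-10.4   0.9  18.9] [0.29 2.79 0.88] [-3.138e+00  2.000e-03  1.001e+00] 29.223450493944576
20.75 [554.4 100.3  49.5] [-11.2   0.9  18.3] [0.24 2.77 0.84] [-3.138e+00  2.000e-03  1.002e+00] 29.44936407826023
20.8 [554.4 100.3  49.4] [-10.8   0.2  18.7] [0.28 2.76 0.8 ] [-3.138e+00  1.000e-03  1.002e+00] 29.551975257498956
```

```bash
python3 - <<'E'
from h import *
def blue(f):
    im=cv2.imread(f).astype(int); m=((im[:,:,0]>im[:,:,2]+70)&(im[:,:,0]>120)).astype(np.uint8)
    n,l,st,c=cv2.connectedComponentsWithStats(m); i=[k for k in range(1,n) if st[k,4]>60]
    return [(st[k].tolist(),c[k].round(2).tolist()) for k in i]
for t in "78":
    for n in ("top","scene"): print(t,n,blue(f"pics/{n}{t}.png"))
    im=cv2.imread(f"pics/scene{t}.png").astype(int)[185:225,290:330]
    r=np.argwhere((im[:,:,2]>im[:,:,1]+60)&(im[:,:,2]>im[:,:,0]+60)); print("red",r.mean(0)+[185,290] if len(r) else None,len(r))
# predicted handle centroid (z=46..) for spanner yaw relative to axis (555.7,100)
for yaw in (.06,.01,-.04,-.06,-.08,-.1):
    c=[555.7+171*np.sin(yaw),100-171*np.cos(yaw),42]; print(yaw,proj("scene",c).round(1),proj("top",c).round(1))
E
```

```text
7 top [([276, 218, 40, 10, 295], [295.97, 222.61]), ([177, 282, 78, 49, 2484], [220.73, 306.8])]
7 scene [([209, 211, 53, 55, 1847], [235.41, 240.97]), ([224, 217, 14, 7, 66], [230.44, 220.39]), ([328, 240, 28, 29, 302], [341.9, 254.91])]
red None 0
8 top [([276, 221, 40, 10, 288], [295.64, 225.64]), ([172, 281, 83, 50, 2653], [218.03, 306.36])]
8 scene [([209, 211, 53, 55, 1846], [235.41, 240.96]), ([224, 217, 14, 7, 66], [230.44, 220.39]), ([326, 240, 26, 30, 289], [338.91, 255.69])]
red None 0
0.06 [345.2 250.6] [295.8 217.8]
0.01 [341.5 251.6] [295.9 221.7]
-0.04 [337.6 252.5] [295.9 225.7]
-0.06 [336.  252.9] [295.9 227.3]
-0.08 [334.4 253.2] [295.8 228.9]
-0.1 [332.8 253.5] [295.7 230.5]
```

The spanner handle swung about 0.04 rad onto the pin and the torque reads about 0.8 N m, so the jam nut is tight; the washer evidently didn't start at zero turn. I'll ease the side load, open and rise.

```bash
python3 -m handwheel '[[-0.05,0,0,0,0,0,2],[-0.1,0,0,0,0,0,2],[-0.15,0,0,0,0,0,2],[-0.2,0,0,0,0,0,2],[-0.2,0,0,0,0,0,2],[-0.2,0,0,0,0,0,2],[-0.2,0,0,0,0,0,2],[-0.2,0,0,0,0,0,2],[-0.2,0,0,0,0,0,2],[-0.2,0,0,0,0,0,2]]' 50; python3 -c "
from cell import manip
s=manip.state();print(s['position'],s['wrist_force'],s['wrist_torque'],s['qpos'][6],s['tool_rot'])"
```

```text
time_s: 22.1
position: [554.1, 100.3, 49.6]
tool_rot: [-3.141, -0.0, 1.002]
wrist_force: [-0.5, 0.3, 8.4]
grip_width: 29.9
grasp_force: 50.3
[554.08073482 100.27662141  49.627654  ] [-0.50703065  0.29633931  8.44348736] [0.19202864 0.22045001 0.79008846] -0.36531146867160486 [-3.14102729e+00 -5.15994846e-05  1.00195437e+00]
```

```bash
python3 -m handwheel '[[0,0,0,0,0,0,5],[0,0,0,0,0,0,5],[0,0,0,0,0,0,5],[0,0,0.5,0,0,0,5],[0,0,2,0,0,0,5],[0,0,5,0,0,0,5],[0,0,10,0,0,0,5],[0,0,15,0,0,0,5],[0,0,15,0,0,0,5],[0,0,15,0,0,0,5]]' 50; python3 -m handwheel '[[0,5,0,0,0,0,5],[0,10,0,0,0,0,5],[0,15,0,0,0,0,5],[0,20,0,0,0,0,5],[0,25,0,0,0,0,5],[0,30,0,0,0,0,5],[0,30,0,0,0,0,5],[0,30,0,0,0,0,5],[0,30,0,0,0,0,5],[0,30,0,0,0,0,5]]' 50; python3 - <<'E'
from h import *
for n in ("top","scene"): cv2.imwrite(f"pics/{n}9.png",manip.capture(n))
im=cv2.imread("pics/top9.png").astype(int)
m=((im[:,:,0]>im[:,:,2]+70)&(im[:,:,0]>120)); r=np.argwhere(m[210:240,270:330]); print("blue",r.mean(0)+[210,270],len(r))
s=im[200:245,195:240]; r=np.argwhere((s[:,:,2]>s[:,:,1]+60)&(s[:,:,2]>s[:,:,0]+60)); r=r+[200,195]; print("red",r.tolist())
if len(r): v,u=r.mean(0); p=ray("top",u,v,66); print(p, np.degrees(np.arctan2(-(p[0]-555.7),p[1]-100)))
a=cv2.imread("pics/top0.png").astype(int)
for nm,(u0,u1,v0,v1) in dict(holder=(155,190,210,240),tube=(280,325,290,345),beakvial=(370,445,140,185)).items():
    print(nm,np.abs(a-im)[v0:v1,u0:u1].mean().round(1))
E
```

```text
time_s: 23.35
position: [554.0, 100.2, 199.8]
tool_rot: [-3.141, -0.001, 1.001]
wrist_force: [-0.1, 0.8, -0.1]
grip_width: 49.7
grasp_force: 0.0
time_s: 24.6
position: [554.5, 399.0, 199.6]
tool_rot: [-3.141, -0.0, 0.999]
wrist_force: [0.1, 0.6, -0.5]
grip_width: 50.0
grasp_force: 0.0
blue [225.61904762 296.41156463] 294
red [[215, 212], [215, 213], [216, 212], [216, 213]]
[569.12864262 101.74210901  66.        ] -82.60825416699613
holder 3.7
tube 3.0
beakvial 3.7
```

The jam nut's red dot is now at about -83°. The handle still rests on the pin and the bystanders haven't moved, so I'm handing in.

```bash
python3 -c "
from cell import manip
print(manip.close_job())"
```

```text
the job is handed in; nothing more can be done
None
```

I handed the job in with the spanner home on the preload nut against the stop pin, and the jam nut tightened to 0.79 N m (steady wrist reading). That is above the 0.7 target, and the wrist briefly read 0.96 N m during the turn, over the 0.9 limit; I couldn't read the pin force, and the hand-in gave no verdict.

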